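Clamp a brake pad in the filing fixture

ROBOT

A 6-joint arm with a two-finger parallel gripper is mounted at the origin on a cart in front of the work surface, level with it; the furniture and walls round the work are solid. World frame = base frame: x ahead of the robot, y to its left, z up, the work surface at z = 0. Lengths are in m, angles in rad, forces in N, time in s.
With the tool pointing down it reaches from about 0.35 to 0.975 m from the base axis. Payload 4.9 kg.
Tool frame: the origin (TCP) lies between the finger pads; the fingertips stand ctrl.tip_extent ahead of it and the grasp point (between the pads) lies 5 mm behind it (ctrl.tip_extent is the distance from the TCP to the fingertips, in m); z points along the fingers, y is the line along which they close (so a half turn about z gives the same grasp; the last joint's range is limited). The gripper opens to 85 mm and grips with 20 to 120 N. Pads are 22 mm wide; open, the fingers measure 114 mm over their backs; the gripper's body (76 mm by 85 mm) begins 54 mm behind the grasp point. The pads swing forward as they close: fully open they stand 13 mm farther back than shut.
Start: joints at [1.197, 0.053, 1.613, -0, 1.476, -0.119], TCP at [0.158, 0.605, 0.21] pointing down, gripper open.
Joint ranges: [-3.01, 3.01], [-1.01, 2.22], [0.06, 2.58], [-1.02, 4.17], [0.09, 2.62], [-3.14, 3.14]. Speed limits (rad/s): [2.57, 2.57, 3.14, 3.14, 3.14, 3.14].

INTERFACE

Orientations are given as a rotation vector (axis times angle).
In Python, from station import status, optics, ctrl gives the robot as it stands.
- The arm moves only by the shell command python3 -m inch 'ROWS' [OPENING] [FORCE]. ROWS is text: rows parted by semicolons, each of 4 numbers parted by spaces: the shift along the tool's x, y, z in m, then the turn about the tool's z in rad. In form: tx ty tz spin; .... A call has 1 to 10 rows; each row shifts and turns the commanded pose from where the row before left it, along the tool's axes as they then stand; what a row does not reach is not made up. A row lasts 1/10 s, in which the tool goes at most 50 mm and 8.59 degrees, less where a joint would pass 70% of its speed; a pose out of reach is approached as far as the arm can. A call with a gripper value outside its range is refused whole. OPENING is the finger opening in m, from 0 to 0.0854, set as the call begins (- or left out, the last holds). The fingers move at their own pace and stop on an object; FORCE is the grip in N (left out, the last holds). Time passes only in rows, so rows that do not move let the fingers close. It gives the time, the measured TCP pose, the force, the opening and the grip force at its end, in the units of the state.
- status.sense(): the state, without advancing time (a new reading comes with each control period).
- optics.capture(name): name is "side" or "top" or "wrist"; returns (picture, depth): 384x512x3 uint8, blue, green, red; 384x512 float32, m along the optical axis (not along the pixel's ray), 0 where there is no reading.
- optics.calibration(name): a dict with "intrinsics" (3x3 intrinsics, pixels), "extrinsics" (4x4, takes a point from world to camera coordinates). Camera axes: x right, y down, z forward; pixel columns grow to the right and rows downward; lengths in m; the calibration is good to about 2 mm. A picture is of the moment at which its call begins: read the wrist's pose just before it. calibration takes no time and is no camera call; for the wrist camera it gives the pose at the moment of the call.
- ctrl.sign_off(): hands the job in; it is judged then, once.
The state is a dict: "time_s": time; "joints": joint angles; "qd": joint speeds; "joint_efforts": joint torques, N m; "eef_pos": TCP position; "tool_rot": TCP orientation; "wrist_force": force on the tool from outside, world axes, zero at the start; "torque": the same for the moment, N m; "gripper_width": finger opening in m; "gripper_force": force on a finger pad.
Only numpy, scipy, OpenCV 4.12 (cv2) and the standard library are available. Lean on these libraries where they do the work, as an engineer would, in place of code of your own. Each camera call takes 0.05 s, during which the arm holds its last target. There are 200 camera calls.

TASK

The brake pad in the wooden rack is to have its edges bevelled: lay it flat, friction block up, in the nest of the blue filing fixture, swing the clamp arm right over it against its stop and tighten the wing nut (clockwise from above) until the rubber foot bears firmly on the pad. Leave the other tools on the bench where they lie.

Things in the scene. Friction and masses are not known exactly. Their poses are not given: they have to be found in the camera images.
- pad_center (a point): Centre of the loose brake pad: steel backing plate 44 x 99 x 4.5 mm carrying a friction block 34 x 64 mm, 12 mm thick together, about 0.3 kg. Axes: x across the 44 mm, y along the 99 mm, z out of the friction block; the plate's bare back is 6 mm behind this point. The plate's long edges are parallel within 28 mm of its middle; the block stands back 4 to 6 mm from them.
- pad_top_edge (a point): Middle of the pad's long edge that is up at the start, on the plate (22 mm from the pad's centre). The pad starts on its other long edge in a rack slot, friction block facing away from the robot, upper 22 mm clear of the rack, leaning up to 10 degrees. Let go on the bench on its edge, leaning over 20 degrees, it falls flat on the side it leans to.
- rack: Wooden rack 104 x 84 x 30 mm, fixed, origin under its centre. Two slots 15 mm wide and 22 mm deep run along its y, 29.5 mm either side of its centre; the pad stands in the one at x = -29.5 mm (nearer the robot). The bench between the rack and the fixture is free, 11 cm wide or more.
- nest (a point): Centre of the nest's seat on the fixture, 44 mm above the bench: z up, y along the nest's length, x toward the clamp's stud. The pad lies here back down, length along y, either end first, between end stops 6 mm high (2.5 mm clearance) and two bullet-nosed pins 8.5 mm high on each long side (28 mm either side of the middle, 1.9 mm clearance).
- fixture: Blue filing fixture, base 190 x 150 x 10 mm, fixed to the bench, origin under its centre, nest centre at x = -40 mm, clamp stud at x = +45 mm. In the middle 46 mm of the nest's length the seat is only 36 mm wide and open beside it down to 10 mm above the bench, so that fingers can hold the pad's long edges there and reach below them.
- clamp_swing (a joint): Swing of the gooseneck clamp arm about the upright stud, rad: 0 = over the nest against its stop; grows counter-clockwise seen from above as the arm goes aside to the right (starts between 1.15 and 1.55, stop at 1.65). It moves with about 2 N at the spindle head and stays where left.
- spindle_head (a point): Middle of the round upright steel head on the clamp arm's tip, by which the arm is swung: 16 mm across, from 9 mm below to 7 mm above this point, 85 mm from the stud's axis, 90 mm above the bench while the nut is slack. x points to the stud. The rubber foot is under it, then 3 mm above a pad in the nest.
- wing_nut (a joint): Turn of the wing nut relative to the arm, rad, growing clockwise seen from above: 0 = slack (starts between 0 and 0.7). Quick thread: arm, foot and nut sink 2.2 mm per rad. The foot meets the pad at about 1.4, holds it firmly from about 2.5; the nut stops at 3.4. It turns with about 0.06 Nm and does not run back.
- wings (a point): Middle of the wing nut's wings, on its upright axis (the stud's), 58 mm above the bench when slack. x along the wings, z up. The wings are flat ears 5 mm thick (along y), 51 mm tip to tip, from 10 mm below to 10 mm above this point; take them from above across the 5 mm. The nut's hub, 20 mm across, ends 8 mm below this point.
- riser_face (a point): Middle of the face that the arm's gooseneck riser turns to the wing nut: 24 mm wide, 34 mm from the nut's axis on the nest side, 8.5 mm beyond the wing tips; the riser reaches 23 mm above the middle of the wings. There is no room for wide-open fingers between it and the nut.
- clamp_foot (a joint): How far the sprung rubber foot is pressed up into the arm, m: 0 free, 3 N on the pad per 0.001.
- file_mid (a point): Middle of the loose flat file, 24 x 295 x 25 mm, wooden handle, right of the fixture; to be left alone.
- spanner_mid (a point): Middle of the loose combination spanner, 21 x 148 x 9 mm, behind the fixture; to be left alone.

How it is judged:
On the way, in this order (a step that is already met when the one before it is completed fails the run):
1. the pad lies flat in the nest, friction block up, with the arm still aside (horizontal distance between pad_center and nest below 0.005 m and angle between the y axis of pad_center and the y axis of nest, either way round below 0.12 rad and angle between pad_center's own z axis and vertical below 0.08 rad and z of pad_center in the frame of nest below 0.009 m and value of joint clamp_swing above 0.5 rad), for 0.2 s.
2. the arm is over the pad against its stop (value of joint clamp_swing below 0.1 rad), for 0.2 s.
At the end, for the whole second after the job is handed in: The pad lies in the nest friction block up (centre within 5 mm, length within 0.12 rad of the nest's, tilt under 0.08 rad, not raised by more than 3 mm), the arm is over it within 0.1 rad of its stop, the wing nut is turned past 2.1 rad and the foot is pressed in by more than 1 mm (3 N on the pad) (horizontal distance between pad_center and nest below 0.005 m and angle between the y axis of pad_center and the y axis of nest, either way round below 0.12 rad and angle between pad_center's own z axis and vertical below 0.08 rad and z of pad_center in the frame of nest below 0.009 m and value of joint clamp_swing below 0.1 rad and value of joint wing_nut above 2.1 rad and value of joint clamp_foot above 0.001 m); the robot touches nothing.
It fails at once if the file or the spanner is moved by more than 30 mm (distance of any of file_mid, spanner_mid from where it was at the start of the episode above 0.03 m).
It also fails if it takes over 72 s, if anything falls off the work surface, if the arm or the gripper's body presses on something with over 40 N, if the wrist force passes 120 N, or if a joint passes its speed limit or range.

## Working session

There is one attempt and no reset: what is moved stays moved. The work goes in short steps, Python scripts to look and compute and a shell command to move; the robot and the scene stay as the last step left them, time stands still between calls to the robot, and variables do not carry over. Pictures are saved under pics/ and viewed, at most 15 in all, crops included, and the job is handed in when it is done.

```bash
ls; mkdir -p pics; python3 - <<'E'
from station import status, optics, ctrl
import cv2,numpy as np
print(status.sense(), ctrl.tip_extent)
for n in ("side","top"):
    p,d=optics.capture(n); cv2.imwrite(f"pics/{n}0.png",p); np.save(f"{n}0.npy",d)
    c=optics.calibration(n); print(n,np.array(c["intrinsics"]).round(1).tolist(),np.array(c["extrinsics"]).round(3).tolist())
E
```

```text
pics
{'time_s': 0.0, 'joints': array([ 1.19699047e+00,  5.33210125e-02,  1.61434369e+00, -1.51265779e-05,
        1.47597883e+00, -1.19014590e-01]), 'qd': array([-0.00034526,  0.00242087, -0.00253992,  0.0015818 , -0.00018741,
       -0.00089128]), 'joint_efforts': array([ 1.46993556e-03, -3.93685162e+01, -3.70172954e+01, -7.29722296e-05,
        7.12074587e-03,  2.09913895e-05]), 'eef_pos': array([0.15728901, 0.6041793 , 0.2086556 ]), 'tool_rot': array([-0.39907932, -3.11565067,  0.00312948]), 'wrist_force': array([-1.21974336,  0.40933224, -0.05659187]), 'torque': array([ 0.01108531,  0.01769223, -0.016314  ]), 'gripper_force': 0.0, 'gripper_width': 0.08535189147526005} 0.014
side [[437.3, 0.0, 255.7], [0.0, 437.3, 190.6], [0.0, 0.0, 1.0]] [[-0.997, -0.076, -0.0, 0.587], [-0.033, 0.432, -0.901, 0.159], [0.069, -0.899, -0.433, 0.929], [0.0, 0.0, 0.0, 1.0]]
top [[356.9, 0.0, 261.9], [0.0, 356.9, 188.9], [0.0, 0.0, 1.0]] [[0.004, -1.0, 0.008, -0.162], [-0.97, -0.006, -0.245, 0.61], [0.245, -0.006, -0.97, 1.021], [0.0, 0.0, 0.0, 1.0]]
```

View pics/top0.png

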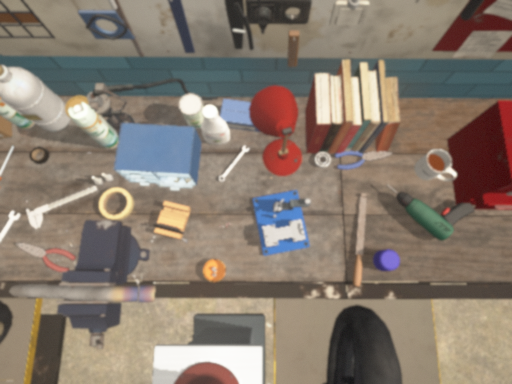

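View pics/side0.png

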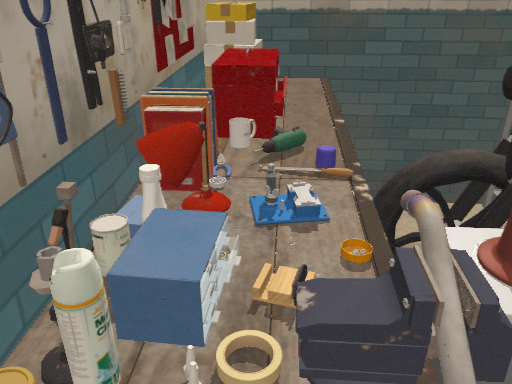

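The top view shows the rack at about (172,220), with the pad presumably in the slot on the lower side. The blue fixture is at (281,222) with its stud near (297,202), the file at (360,240) and the spanner at (234,162). The side view confirms this layout.

```bash
cat > h.py <<'E'
from station import status, optics, ctrl
import cv2,numpy as np
from scipy.spatial.transform import Rotation as R
def snap(n,f=None):
    c=optics.calibration(n); K=np.array(c["intrinsics"]);T=np.array(c["extrinsics"])
    p,d=optics.capture(n)
    if f: cv2.imwrite("pics/"+f,p); np.savez("pics/"+f[:-4],K=K,T=T,d=d,p=p)
    return p,d,K,T
def load(f):
    z=np.load("pics/"+f+".npz"); return z["p"],z["d"],z["K"],z["T"]
def ray(uv,K,T,z):
    uv=np.atleast_2d(uv).astype(float); r=np.c_[uv,np.ones(len(uv))]@np.linalg.inv(K).T@T[:3,:3]
    o=-T[:3,:3].T@T[:3,3]; return o+r*((z-o[2])/r[:,2])[:,None]
def cloud(d,K,T):
    v,u=np.mgrid[:d.shape[0],:d.shape[1]]
    c=np.stack([(u-K[0,2])/K[0,0]*d,(v-K[1,2])/K[1,1]*d,d],-1)
    return (c-T[:3,3])@T[:3,:3]
def tool(): 
    s=status.sense(); return s["eef_pos"],R.from_rotvec(s["tool_rot"]).as_matrix()
E
python3 - <<'E'
from h import *
p,d,K,T=snap("top","top1.png")
h=cv2.cvtColor(p,cv2.COLOR_BGR2HSV)
def fit(lo,hi,win,z):
    m=cv2.inRange(h,lo,hi); k=np.zeros_like(m); k[win[1]:win[3],win[0]:win[2]]=1; m=m*k
    v,u=np.nonzero(m); w=ray(np.c_[u,v],K,T,z)[:,:2]
    print(len(u),cv2.minAreaRect((w*1000).astype(np.float32)), w.mean(0))
fit((100,130,60),(125,255,255),(240,180,325,262),.01)
fit((10,90,120),(28,255,255),(145,195,200,245),.03)
P,M=tool(); print("tool",P,M.round(3).tolist())
c=optics.calibration("wrist");W=np.array(c["extrinsics"]);print(np.array(c["intrinsics"]).round(1).tolist())
print("cam in tool R",(M.T@W[:3,:3].T).round(3).tolist(), M.T@(-W[:3,:3].T@W[:3,3]-P))
E
```

```text
1131 ((519.9546508789062, -217.8470458984375), (182.2297821044922, 143.1465301513672), 11.408891677856445) [ 0.53110594 -0.20922083]
913 ((522.3889770507812, 121.95130920410156), (94.38494110107422, 109.24186706542969), 75.80770111083984) [0.52429678 0.1208036 ]
tool [0.15734317 0.60433583 0.20891393] [[-0.968, 0.252, -0.001], [0.252, 0.968, -0.001], [0.0, -0.002, -1.0]]
[[279.0, 0.0, 255.0], [0.0, 279.0, 191.6], [0.0, 0.0, 1.0]]
cam in tool R [[0.001, -0.954, -0.3], [1.0, 0.001, -0.001], [0.001, -0.3, 0.954]] [ 7.57873945e-02 -8.65939292e-05 -1.64865226e-01]
```

```bash
python3 - <<'E'
from h import *
p,d,K,T=load("top1"); C=cloud(d,K,T)[d>0]
print("max z per 5cm cell, rows x .15..0.75, cols y .65..-.45")
for x in np.arange(.15,.75,.05):
    print(round(x,2),[int(1000*C[(abs(C[:,0]-x)<.025)&(abs(C[:,1]-y)<.025)][:,2].max(initial=-.99)) for y in np.arange(.65,-.45,-.05)])
E
python3 -m inch '0 0 -0.05 0.15; 0 0 -0.05 0.15; 0 0 -0.04 0.15; 0 0 0 0.15; 0 0 0 0.15; 0 0 0 0.15; 0 0 0 0.15; 0 0 0 0.15; 0 0 0 0.15; 0 0 0 0.15'
```

```text
max z per 5cm cell, rows x .15..0.75, cols y .65..-.45
0.15 [-990, -847, -840, -836, -839, -839, -838, 92, 177, -747, 2, 3, 3, 4, 5, 4, 6, -519, -510, -512, -510, -511]
0.2 [-855, -849, -838, -835, -839, -837, 134, 133, 177, -833, -839, -838, -838, -833, -833, -841, -840, -516, -510, -511, -513, -509]
0.25 [-990, -840, -844, -843, -990, -839, 188, 186, 187, -837, -842, -836, -830, -839, -840, -844, -841, -515, -514, -510, -510, -510]
0.3 [3, 22, 52, 83, 112, 142, 189, 202, 230, 238, 238, 225, 4, 5, 5, 5, 4, 4, 6, 5, 4, 5]
0.35 [4, 3, 6, 63, 67, -990, 188, 189, 190, 12, 218, 210, 5, 22, 21, 4, 6, 4, 4, 4, 6, 4]
0.4 [4, 7, 15, 14, 12, 10, 142, 142, 141, 33, 5, 5, 5, 25, 23, 5, 13, 11, 5, 5, 5, 4]
0.45 [10, 15, 16, 13, 12, 4, 134, 134, 135, 16, 29, 34, 5, 4, 4, 5, 53, 50, 51, 46, 4, 4]
0.5 [11, 6, 6, 5, 7, 2, 132, 132, 130, 38, 54, 52, 5, 6, 13, 4, 52, 52, 52, 53, 6, 6]
0.55 [10, 9, 9, 6, 4, 6, 31, 28, 28, 5, 34, 33, 31, 6, 6, 6, 14, 67, 85, 99, 5, 3]
0.6 [4, 4, 4, 7, 8, 7, 28, 28, 27, 4, 87, 87, 85, 7, 5, 5, 14, 68, 82, 96, 6, 5]
0.65 [4, 5, 5, 5, 5, 62, 65, 135, 138, 137, 138, 137, 137, 12, 11, 5, 6, 7, 7, 6, 6, 5]
0.7 [4, 20, 20, 5, 6, 6, 5, 137, 138, 137, 139, 138, 137, 4, 12, 6, 18, 30, 29, 15, 19, 16]
time_s: 1.15
eef_pos: [0.1575, 0.6046, 0.3493]
tool_rot: [2.422, 2.0, -0.001]
wrist_force: [-0.1, 0.1, 0.0]
gripper_width: 0.0855
gripper_force: 0.0
```

```bash
cat >> h.py <<'E'
def go(target,ydir=None):
    P,M=tool(); s=0
    if ydir is not None:
        a=np.arctan2(M[1,1],M[0,1]); s=a-ydir; s=(s+np.pi/2)%np.pi-np.pi/2
    d=M.T@(np.array(target)-P); c,k=np.cos(s),np.sin(s)
    print("shift (before spin)",d.round(4),"spin",round(s,3),"; after spin shift",(np.array([[c,k],[-k,c]])@d[:2]).round(4))
E
python3 - <<'E'
from h import *
go((.49,.13,.25),np.radians(-14.2)); print(tool()[1].round(3).tolist())
E
```

```text
shift (before spin) [-0.4031  0.4163  0.0996] spin 0.058 ; after spin shift [-0.3785  0.4388]
[[0.189, 0.982, -0.0], [0.982, -0.189, -0.001], [-0.001, -0.0, -1.0]]
```

```bash
python3 -m inch '0 0 0 0.058; -0.03 0.035 0 0; -0.03 0.035 0 0; -0.03 0.035 0 0; -0.03 0.035 0 0; -0.03 0.035 0 0; -0.03 0.035 0 0; -0.03 0.035 0 0; -0.03 0.035 0 0; -0.03 0.035 0 0'
python3 -m inch '-0.03 0.035 0 0; -0.03 0.035 0 0; -0.03 0.035 0 0; -0.0185 0.019 0.02 0; 0 0 0.04 0; 0 0 0.04 0; 0 0 0 0;0 0 0 0' 
python3 - <<'E'
from h import *
go((.49,.13,.25),np.radians(-14.2)); snap("wrist","w1.png")
E
```

```text
time_s: 2.15
eef_pos: [0.3992, 0.2655, 0.3497]
tool_rot: [-2.473, -1.937, -0.0]
wrist_force: [0.6, 0.0, -0.1]
gripper_width: 0.0852
gripper_force: 0.0
time_s: 2.95
eef_pos: [0.4927, 0.1321, 0.2498]
tool_rot: [-2.473, -1.937, 0.002]
wrist_force: [0.6, -0.0, 0.7]
gripper_width: 0.0854
gripper_force: 0.0
shift (before spin) [-0.0027 -0.0021 -0.0002] spin 0.006 ; after spin shift [-0.0027 -0.002 ]
```

View pics/w1.png

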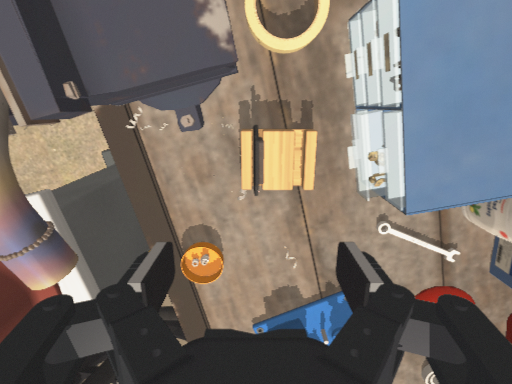

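The wrist view shows the rack square to the tool at (278,160). The pad stands in its left (robot-side) slot, running from (256,125) to (256,195).

```bash
python3 - <<'E'
from h import *
p,d,K,T=load("w1"); C=cloud(d,K,T)
sel=np.zeros(d.shape,bool); sel[110:210,225:335]=1; sel&=d>0
a=C[sel]; top=a[(a[:,2]>.040)&(a[:,2]<.07)]
print("pad pts",len(top),top.mean(0),top.max(0)); print(cv2.minAreaRect((top[:,:2]*1000).astype(np.float32)))
hi=top[top[:,2]>.048]; lo=top[top[:,2]<.046]; print("hi",len(hi),hi.mean(0),"lo",len(lo),lo.mean(0)); print("hi rect",cv2.minAreaRect((hi[:,:2]*1000).astype(np.float32)))
r=a[(a[:,2]>.024)&(a[:,2]<.036)]; print("rack",cv2.minAreaRect((a[(a[:,2]>.024)][:,:2]*1000).astype(np.float32)), r[:,2].mean())
vx,vy,x0,y0=cv2.fitLine((top[:,:2]).astype(np.float32),cv2.DIST_L2,0,.01,.01).ravel();print("line deg",np.degrees(np.arctan2(vy,vx)))
E
```

```text
pad pts 489 [0.49752561 0.13426129 0.04787526] [0.51017303 0.17801934 0.05441739]
((498.17291259765625, 132.07217407226562), (92.37804412841797, 11.861705780029297), 76.10737609863281)
hi 210 [0.49598485 0.13412055 0.05221394] lo 180 [0.497416   0.13463954 0.04347162]
hi rect ((496.21051025390625, 132.11260986328125), (71.92715454101562, 5.3055925369262695), 76.16917419433594)
rack ((523.95751953125, 125.59514617919922), (97.20487213134766, 104.01914978027344), 76.0799331665039) 0.030623903205043195
line deg 76.25422
```

```bash
python3 -m inch '0.0015 0.0055 0.04 0; 0 0 0.04 0; 0 0 0.04 0; 0 0 0.04 0; 0 0 0.02 0; 0 0 0.01 0; 0 0 0.006 0;0 0 0.006 0; 0 0 0 0' 0.04 40
python3 -m inch '0 0 0 0;0 0 0 0;0 0 0 0;0 0 0 0;0 0 0 0;0 0 0 0;0 0 0 0;0 0 0 0' 0 40
python3 - <<'E'
from h import *
snap("wrist","w2.png")
E
```

```text
time_s: 3.9
eef_pos: [0.4997, 0.1324, 0.049]
tool_rot: [2.472, 1.937, 0.002]
wrist_force: [-0.2, -0.4, 0.6]
gripper_width: 0.04
gripper_force: 0.0
time_s: 4.7
eef_pos: [0.4987, 0.1323, 0.0479]
tool_rot: [-2.473, -1.937, 0.0]
wrist_force: [0.0, 0.8, 0.3]
gripper_width: 0.0
gripper_force: 0.0
```

View pics/w2.png

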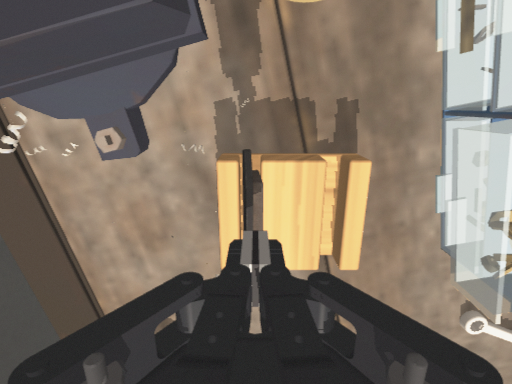

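The fingers are shut at (257,245) and the pad shows as a dark line at u≈247, just left of them, so the grasp missed. I'll measure.

```bash
python3 - <<'E'
from h import *
p,d,K,T=load("w2"); C=cloud(d,K,T); P,M=tool()
for v in (145,155,165,180,200,220,230,236,242,250,260):
    print(v,[(u,*(1000*C[v,u]).round().astype(int).tolist()) for u in range(235,284,6)])
cv2.imwrite("pics/w2c.png",cv2.resize(p[130:290,180:340],None,fx=3.7,fy=3.7,interpolation=cv2.INTER_CUBIC))
E
```

```text
145 [(235, 496, 181, 1), (241, 500, 180, 0), (247, 505, 179, 0), (253, 509, 178, 2), (259, 514, 177, 1), (265, 518, 176, 1), (271, 522, 175, 2), (277, 527, 173, 1), (283, 531, 172, 1)]
155 [(235, 496, 176, 14), (241, 499, 174, 8), (247, 506, 178, 39), (253, 508, 172, 8), (259, 512, 171, 9), (265, 516, 170, 13), (271, 521, 169, 13), (277, 525, 168, 14), (283, 529, 167, 13)]
165 [(235, 496, 172, 30), (241, 497, 166, 8), (247, 504, 173, 44), (253, 506, 164, 8), (259, 510, 164, 10), (265, 515, 167, 31), (271, 519, 166, 31), (277, 523, 165, 31), (283, 527, 164, 30)]
180 [(235, 493, 162, 31), (241, 495, 156, 10), (247, 503, 165, 50), (253, 505, 161, 40), (259, 509, 161, 40), (265, 513, 157, 31), (271, 517, 156, 31), (277, 521, 155, 32), (283, 524, 154, 30)]
200 [(235, 489, 148, 30), (241, 490, 140, 9), (247, 500, 153, 53), (253, 503, 151, 47), (259, 506, 149, 46), (265, 509, 143, 32), (271, 513, 142, 31), (277, 517, 141, 31), (283, 521, 140, 30)]
220 [(235, 486, 134, 32), (241, 486, 123, 8), (247, 496, 140, 52), (253, 499, 137, 46), (259, 503, 136, 46), (265, 506, 129, 31), (271, 510, 128,
[... 321 characters left out ...]
43, 81), (259, 504, 142, 82), (265, 507, 142, 82), (271, 507, 115, 31), (277, 512, 115, 31), (283, 516, 114, 32)]
242 [(235, 491, 142, 81), (241, 494, 140, 80), (247, 498, 144, 88), (253, 501, 143, 88), (259, 504, 142, 87), (265, 507, 142, 89), (271, 509, 137, 80), (277, 512, 136, 80), (283, 515, 109, 32)]
250 [(235, 491, 141, 88), (241, 496, 144, 96), (247, 498, 144, 96), (253, 501, 143, 96), (259, 504, 142, 96), (265, 507, 142, 96), (271, 509, 137, 89), (277, 512, 136, 89), (283, 513, 102, 30)]
260 [(235, 492, 141, 98), (241, 496, 144, 104), (247, 499, 143, 104), (253, 501, 143, 105), (259, 504, 142, 105), (265, 506, 142, 105), (271, 508, 137, 98), (277, 511, 136, 98), (283, 514, 136, 98)]
```

View pics/w2c.png

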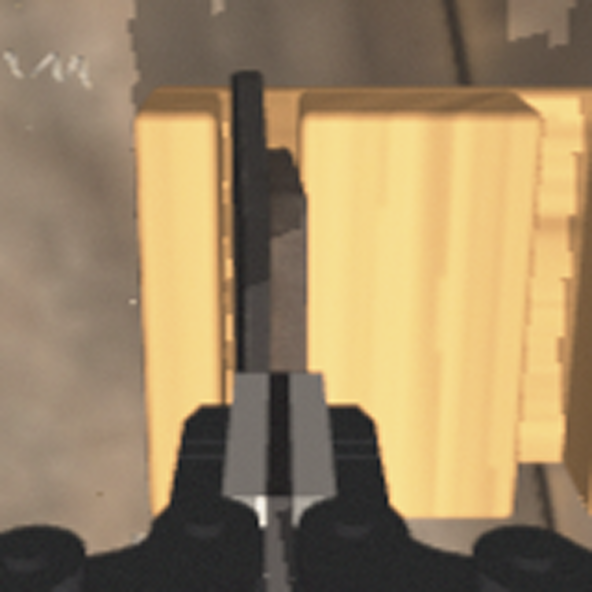

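The zoomed crop shows the shut fingertips hovering above the pad. By depth they are at z≈0.071, about 24 mm behind the stated TCP, while the pad's top edge is at 0.052. I'll open and go lower in small steps, watching the force.

```bash
python3 -m inch '0 0 0 0;0 0 0 0;0 0 0 0;0 0 0.008 0;0 0 0.008 0; 0 0 0.006 0;0 0 0.006 0; 0 0 0 0' 0.04 40
python3 -m inch '0 0 0 0;0 0 0 0;0 0 0 0;0 0 0 0;0 0 0 0' 0 40
python3 - <<'E'
from h import *
p,d,K,T=snap("wrist","w3.png"); C=cloud(d,K,T)
for v in range(195,250,5): print(v,[(u,*(1000*C[v,u]).round().astype(int).tolist()) for u in range(235,284,8)])
E
```

```text
time_s: 5.55
eef_pos: [0.4976, 0.1321, 0.0184]
tool_rot: [-2.472, -1.936, 0.004]
wrist_force: [-0.9, 0.3, 0.3]
gripper_width: 0.0399
gripper_force: 0.0
time_s: 6.05
eef_pos: [0.4987, 0.1324, 0.0202]
tool_rot: [-2.473, -1.937, -0.0]
wrist_force: [-1.7, 0.9, 1.5]
gripper_width: 0.0097
gripper_force: 39.3
195 [(235, 494, 159, 29), (243, 500, 162, 41), (251, 505, 164, 50), (259, 509, 160, 42), (267, 513, 155, 30), (275, 517, 154, 31), (283, 522, 153, 31)]
200 [(235, 494, 157, 30), (243, 499, 159, 41), (251, 505, 162, 53), (259, 508, 158, 44), (267, 512, 153, 31), (275, 516, 151, 30), (283, 521, 150, 31)]
205 [(235, 492, 153, 28), (243, 499, 156, 41), (251, 504, 159, 52), (259, 508, 156, 46), (267, 511, 149, 30), (275, 516, 149, 31), (283, 520, 147, 31)]
210 [(235, 492, 150, 29), (243, 498, 154, 41), (251, 504, 157, 53), (259, 507, 153, 45), (267, 510, 146, 30), (275, 515, 146, 32), (283, 520, 144, 30)]
215 [(235, 491, 148, 30), (243, 497, 150, 40), (251, 503, 154, 52), (259, 506, 151, 46), (267, 510, 143, 31), (275, 514, 142, 30), (283, 519, 142, 32)]
220 [(235, 490, 144, 30), (243, 496,
[... 176 characters left out ...]
9, 52), (259, 505, 145, 46), (267, 508, 137, 30), (275, 513, 136, 30), (283, 518, 134, 30)]
230 [(235, 492, 145, 46), (243, 496, 144, 47), (251, 501, 146, 52), (259, 504, 142, 46), (267, 508, 141, 46), (275, 513, 140, 46), (283, 517, 132, 31)]
235 [(235, 492, 145, 52), (243, 496, 144, 53), (251, 500, 144, 53), (259, 503, 139, 45), (267, 508, 142, 53), (275, 512, 140, 52), (283, 516, 128, 31)]
240 [(235, 492, 145, 59), (243, 496, 144, 58), (251, 499, 141, 53), (259, 518, 206, 185), (267, 508, 141, 58), (275, 512, 140, 58), (283, 516, 135, 50)]
245 [(235, 493, 146, 64), (243, 496, 144, 63), (251, 499, 138, 53), (259, 502, 132, 45), (267, 508, 141, 64), (275, 512, 141, 64), (283, 515, 136, 57)]
```

The pad is gripped, but only about 9 mm deep. I'll reopen and regrip 8 mm lower.

```bash
python3 -m inch '0 0 0 0;0 0 0 0;0 0 0.004 0;0 0 0.004 0; 0 0 0.001 0' 0.025 60
python3 -m inch '0 0 0 0;0 0 0 0;0 0 0 0;0 0 0 0;0 0 0 0' 0 60
python3 -m inch '0 0 -0.01 0;0 0 -0.02 0;0 0 -0.03 0;0 0 -0.04 0;0 0 0 0;0 0 0 0'
python3 - <<'E'
from h import *
p,d,K,T=snap("wrist","w4.png"); C=cloud(d,K,T)
cv2.imwrite("pics/w4c.png",cv2.resize(p[110:290,160:360],None,fx=3,fy=3,interpolation=cv2.INTER_CUBIC))
P,M=tool(); print(P)
for v in range(180,240,6): print(v,[(u,*(1000*((C[v,u]-P)@M)).round().astype(int).tolist()) for u in range(235,284,8)])
E
```

```text
time_s: 6.6
eef_pos: [0.4982, 0.1321, 0.01]
tool_rot: [-2.473, -1.937, 0.002]
wrist_force: [0.1, -1.3, -0.2]
gripper_width: 0.0253
gripper_force: 0.0
time_s: 7.1
eef_pos: [0.4979, 0.1324, 0.0107]
tool_rot: [-2.472, -1.936, 0.002]
wrist_force: [-5.1, 1.8, 2.8]
gripper_width: 0.0101
gripper_force: 57.4
time_s: 7.7
eef_pos: [0.5001, 0.1322, 0.1125]
tool_rot: [2.471, 1.935, 0.006]
wrist_force: [-0.1, -0.0, -3.1]
gripper_width: 0.0097
gripper_force: 59.0
[0.49867668 0.13210668 0.11055153]
180 [(235, 10, -16, 80), (243, 41, -4, -34), (251, 41, 0, -35), (259, 11, 6, 80), (267, 10, 14, 81), (275, 11, 21, 79), (283, 11, 28, 79)]
186 [(235, 5, -16, 79), (243, 38, -4, -35), (251, 39, 0, -37), (259, 32, 4, -12), (267, 5, 14, 79), (275, 5, 21, 80), (283, 5, 29, 81)]
192 [(235, -1, -16, 79), (243, 35, -4, -34), (251, 36, 0, -38), (259, 31, 4, -21), (267, -1, 14, 79), (275, -1, 21, 79), (283, -1, 29, 80)]
198 [(235, -6, -16, 79), (243, 31, -4, -32), (251, 34, 0, -40), (259, 31, 4, -31), (267, -7, 14, 80), (275, -7, 21, 80), (283, -7, 29, 79)]
204 [(235, -13, -16, 80), (243, 27, -4, -31), (251, 31, 0, -41), (259, 29, 4, -36), (267, -13, 14, 80), (275, -13, 21, 80), (283, -13, 29, 80)]
210 [(235, -18, -16, 79), (243, 23, -4, -29), (251, 28, 0, -42), (259, 27, 4, -37), (267, -18, 14, 78), (275, -19, 22, 80), (283, -19, 29, 80)]
216 [(235, -25, -16, 80), (243, 20, -4, -28), (251, 26, 0, -43), (259, 23, 4, -36), (267, -25, 14, 80), (275, -25, 22, 80), (283, -25, 29, 79)]
222 [(235, -31, -16, 80), (243, 15, -4, -26), (251, 23, 0, -44), (259, 20, 4, -37), (267, -31, 14, 80), (275, -32, 22, 81), (283, -31, 29, 79)]
228 [(235, -37, -17, 80), (243, 11, -5, -24), (251, 19, 0, -43), (259, 17, 4, -37), (267, -37, 14, 79), (275, -37, 22, 78), (283, -37, 30, 79)]
234 [(235, 12, -8, -33), (243, 11, -4, -33), (251, 16, 0, -43), (259, 14, 4, -38), (267, 12, 8, -34), (275, 11, 13, -33), (283, -58, 33, 109)]
```

View pics/w4c.png

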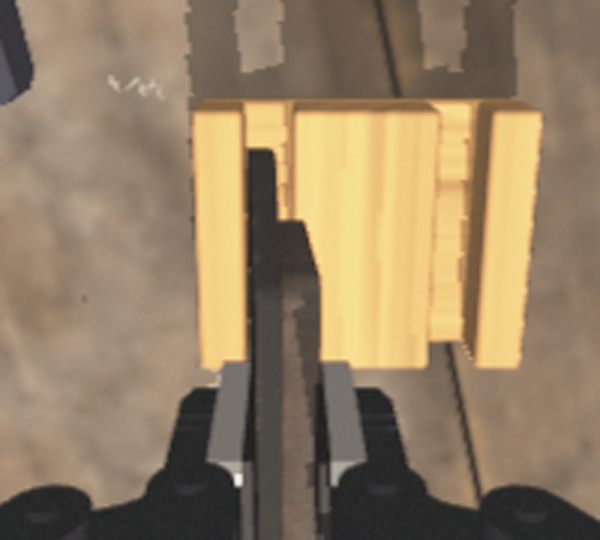

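The pad hangs in the grip with its back to the robot side and its block to the far side, bottom edge about level with the TCP. Next I'll carry it to the free bench and square it to the fixture.

```bash
python3 - <<'E'
from h import *
go((.55,-.03,.11),np.radians(11.4))
E
python3 -m inch '0 0 0 -0.15;0 0 0 -0.15;0 0 0 -0.14;0 0 0 0'
python3 - <<'E'
from h import *
go((.55,-.03,.11),np.radians(11.4))
E
```

```text
shift (before spin) [-0.1451  0.0887  0.0006] spin -0.441 ; after spin shift [-0.1691  0.0183]
time_s: 8.15
eef_pos: [0.4973, 0.132, 0.1084]
tool_rot: [-1.99, -2.428, 0.005]
wrist_force: [0.6, 0.8, -2.8]
gripper_width: 0.0097
gripper_force: 59.0
shift (before spin) [-0.1692  0.0199 -0.0017] spin -0.001 ; after spin shift [-0.1692  0.0197]
```

```bash
python3 -m inch '-0.02 0.003 0 0;-0.04 0.005 0 0;-0.04 0.005 0 0;-0.04 0.005 0 0;-0.03 0.002 0 0;0 0 0.03 0;0 0 0.03 0;0 0 0.025 0;0 0 0.01 0;0 0 0 0'
python3 -m inch '0 0 0.005 0;0 0 0.003 0;0 0 0 0'
python3 - <<'E'
from h import *
p,d,K,T=snap("wrist","w5.png"); C=cloud(d,K,T)
print(status.sense()["wrist_force"],tool()[0])
bench=C[60:120,150:350]; print("bench z",np.median(bench[...,2]))
E
```

```text
time_s: 9.15
eef_pos: [0.5495, -0.0301, 0.0131]
tool_rot: [-1.99, -2.425, 0.004]
wrist_force: [0.2, -0.9, -2.8]
gripper_width: 0.0095
gripper_force: 58.9
time_s: 9.45
eef_pos: [0.5524, -0.0305, 0.0086]
tool_rot: [1.991, 2.429, 0.001]
wrist_force: [-0.0, -0.1, -2.3]
gripper_width: 0.0101
gripper_force: 59.0
[-0.35707967 -0.25127522 -2.30590406] [ 0.55240076 -0.03050246  0.00872122]
bench z 0.0007992974751545732
```

```bash
for i in 1 2; do :; done; python3 -m inch '0 0 0.002 0;0 0 0 0;0 0 0 0' | grep -E 'pos|force'
python3 -m inch '0 0 0.002 0;0 0 0 0;0 0 0 0'| grep -E 'pos|force'
```

```text
eef_pos: [0.5518, -0.0305, 0.0061]
wrist_force: [0.2, -1.3, -2.8]
gripper_force: 59.0
eef_pos: [0.5516, -0.0305, 0.0037]
wrist_force: [0.9, 0.6, -2.8]
gripper_force: 59.0
```

```bash
python3 -m inch '0 0 0.002 0;0 0 0 0;0 0 0 0'| grep -E 'pos|force'
```

```text
eef_pos: [0.5522, -0.0305, 0.0031]
wrist_force: [-3.3, 1.2, 5.8]
gripper_force: 61.2
```

The bottom edge touches the bench. I'll open step by step while drawing the tool toward the robot, so that the far finger tips the pad onto its back.

```bash
python3 -m inch '0 -0.003 -0.001 0;0 -0.003 0 0' 0.02 20 | grep -E 'pos|force|width'
python3 -m inch '0 -0.004 0 0;0 -0.004 0 0' 0.032 | grep -E 'pos|force|width'
python3 -m inch '0 -0.005 0 0;0 -0.005 0 0' 0.045 | grep -E 'pos|force|width'
python3 -m inch '0 -0.006 0 0;0 -0.006 0 0;0 -0.006 0 0;0 -0.005 0 0;0 -0.004 0 0;0 0 0 0;0 0 0 0' 0.06| grep -E 'pos|force|width'
python3 - <<'E'
from h import *
snap("wrist","w6.png")
E
```

```text
eef_pos: [0.5464, -0.0318, 0.0034]
wrist_force: [0.5, -0.1, -0.4]
gripper_width: 0.02
gripper_force: 0.1
eef_pos: [0.5377, -0.0333, 0.0028]
wrist_force: [-0.0, 0.1, 0.4]
gripper_width: 0.0322
gripper_force: 0.4
eef_pos: [0.5278, -0.0353, 0.0028]
wrist_force: [-0.2, -0.5, 0.2]
gripper_width: 0.0447
gripper_force: 0.0
eef_pos: [0.5019, -0.0406, 0.003]
wrist_force: [-0.9, -0.1, 0.6]
gripper_width: 0.0602
gripper_force: 0.0
```

View pics/w6.png

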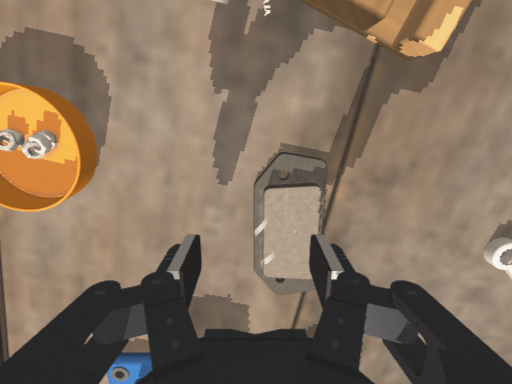

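The pad lies flat with its block up at (290,223), running along the image's vertical. I'll rise and measure.

```bash
python3 -m inch '0 0 -0.02 0;0 0 -0.04 0;0 0 -0.04 0;0 0 -0.04 0;0 0.02 0 0;0 0 0 0;0 0 0 0' 0.07| grep -E 'pos|force|width'
python3 - <<'E'
from h import *
p,d,K,T=snap("wrist","w7.png"); C=cloud(d,K,T)
P=tool()[0]
m=(d>0)&(C[...,2]>.0025)&(C[...,2]<.02)&(abs(C[...,0]-.525)<.06)&(abs(C[...,1]+.035)<.08)
blk=m&(C[...,2]>.0085)
n,l,s,c=cv2.connectedComponentsWithStats(blk.astype(np.uint8)); i=1+s[1:,4].argmax(); blk=l==i
print("block",cv2.minAreaRect((C[blk][:,:2]*1000).astype(np.float32)),C[blk].mean(0))
near=cv2.dilate(blk.astype(np.uint8),np.ones((45,45)))>0
pl=m&near; print("plate",cv2.minAreaRect((C[pl][:,:2]*1000).astype(np.float32)))
h=cv2.cvtColor(p,cv2.COLOR_BGR2HSV); cy,cx=np.argwhere(blk).mean(0); print(cx,cy)
# plate by ray on intensity-independent plane
v,u=np.nonzero(blk); w=ray(np.c_[u,v],K,T,.012); print("block ray",cv2.minAreaRect((w[:,:2]*1000).astype(np.float32)))
go((C[blk].mean(0)[0],C[blk].mean(0)[1],.02))
E
```

```text
eef_pos: [0.5207, -0.0364, 0.142]
wrist_force: [-1.0, 0.1, -0.8]
gripper_width: 0.0705
gripper_force: 0.0
block ((521.0947265625, -37.262203216552734), (38.9842529296875, 63.15562438964844), 11.209639549255371) [ 0.52327948 -0.03569157  0.01235216]
plate ((521.665283203125, -43.731605529785156), (88.00999450683594, 110.2850112915039), 14.969118118286133)
256.9455388180765 176.7595596755504
block ray ((521.14892578125, -37.12835693359375), (38.77100372314453, 63.009864807128906), 11.244869232177734)
shift (before spin) [-1.000e-04  3.600e-03  1.214e-01] spin 0 ; after spin shift [-0.0001  0.0036]
```

```bash
python3 - <<'E'
from h import *
for f,z in (("w3",None),("w6",None),("w7",None)):
    p,d,K,T=load(f); v,u=np.mgrid[:384,:512]
    c=np.stack([(u-K[0,2])/K[0,0]*d,(v-K[1,2])/K[1,1]*d,d],-1)
    A=np.array([[.001,-.954,-.3],[1,.001,-.001],[.001,-.3,.954]]); t=c@A.T+np.array([.0758,0,-.1649])
    for s in (-1,1):
        m=(d>0)&(abs(t[...,0]-.011)<.004)&(s*t[...,1]>.002)&(abs(t[...,1])<.05)&(t[...,2]<-.012)
        q=t[m]; print(f,s,len(q),np.percentile(q[:,2],[50,90,98,99.5]).round(4) if len(q) else "", q[q[:,2]>np.percentile(q[:,2],80)].mean(0).round(3) if len(q) else "")
E
```

```text
w3 -1 8312 [-0.0942 -0.0675 -0.0327 -0.0264] [ 0.011 -0.015 -0.06 ]
w3 1 8375 [-0.0942 -0.0677 -0.0326 -0.0249] [ 0.011  0.015 -0.06 ]
w6 -1 4201 [-0.0982 -0.0564 -0.0374 -0.0329] [ 0.01  -0.034 -0.055]
w6 1 4258 [-0.0975 -0.0564 -0.0376 -0.0326] [ 0.01   0.033 -0.055]
w7 -1 4538 [-0.0983 -0.0581 -0.0397 -0.0353] [ 0.01  -0.039 -0.057]
w7 1 4490 [-0.0979 -0.058  -0.0396 -0.0351] [ 0.01   0.038 -0.056]
```

```bash
python3 -m inch '0 0.002 0.04 0;0 0 0.04 0;0 0 0.04 0;0 0 0.03 0;0 0 0.012 0;0 0 0 0;0 0 0 0' 0.056 50| grep -E 'pos|force|width'
python3 -m inch '0 0 0.003 0;0 0 0 0;0 0 0 0' | grep -E 'pos|wrist'
python3 -m inch '0 0 0.002 0;0 0 0 0;0 0 0 0' | grep -E 'pos|wrist'
```

```text
eef_pos: [0.5239, -0.0364, -0.0182]
wrist_force: [-0.1, -0.6, 0.4]
gripper_width: 0.056
gripper_force: 0.0
eef_pos: [0.5242, -0.0363, -0.021]
wrist_force: [-0.0, 0.1, 0.5]
eef_pos: [0.5233, -0.0362, -0.0241]
wrist_force: [-0.1, 0.3, -0.1]
```

```bash
python3 -m inch '0 0 0.002 0;0 0 0 0;0 0 0 0' | grep -E 'pos|wrist'
```

```text
eef_pos: [0.5237, -0.0362, -0.0256]
wrist_force: [-1.5, 0.5, 5.2]
```

```bash
python3 -m inch '0 0 0.002 0;0 0 0 0;0 0 0 0' | grep -E 'pos|wrist'
```

```text
eef_pos: [0.5238, -0.0363, -0.0257]
wrist_force: [-9.7, 2.1, 19.6]
```

```bash
python3 -m inch '0 0 -0.0045 0;0 0 0 0' | grep -E 'pos|wrist'
python3 -m inch '0 0 0 0;0 0 0 0;0 0 0 0;0 0 0 0;0 0 0 0' 0.0 50| grep -E 'pos|force|width'
python3 -m inch '0 0 -0.01 0;0 0 -0.02 0;0 0 -0.04 0;0 0 -0.04 0;0 0 -0.03 0;0 0 0 0;0 0 0 0' | grep -E 'pos|force|width'
python3 - <<'E'
from h import *
p,d,K,T=snap("wrist","w8.png"); snap("top","top2.png")
C=cloud(d,K,T);P,M=tool();t=(C-P)@M
m=(d>0)&(abs(t[...,1])<.03)&(abs(t[...,0])<.06)&(t[...,2]<0)&(t[...,2]>-.06)
for v in range(150,215,6): print(v,[(u,*(1000*t[v,u]).round().astype(int).tolist()) for u in range(205,310,14)])
E
```

```text
eef_pos: [0.5238, -0.0363, -0.0233]
wrist_force: [0.5, -0.2, -0.2]
eef_pos: [0.5241, -0.0363, -0.0229]
wrist_force: [-0.4, 0.2, 5.9]
gripper_width: 0.0415
gripper_force: 54.5
eef_pos: [0.5228, -0.0361, 0.1157]
wrist_force: [-0.7, 0.4, -4.0]
gripper_width: 0.0417
gripper_force: 51.6
150 [(205, 31, -48, 113), (219, 31, -33, 112), (233, 31, -19, 113), (247, 31, -5, 112), (261, 31, 9, 113), (275, 31, 23, 114), (289, 31, 37, 113), (303, 31, 51, 112)]
156 [(205, 25, -48, 113), (219, 25, -34, 113), (233, 25, -20, 113), (247, 25, -5, 113), (261, 25, 9, 112), (275, 25, 23, 112), (289, 25, 37, 112), (303, 25, 51, 112)]
162 [(205, 19, -48, 112), (219, 19, -34, 113), (233, 19, -20, 111), (247, 48, -2, -30), (261, 19, 9, 112), (275, 19, 23, 112), (289, 19, 37, 112), (303, 19, 51, 113)]
168 [(205, 13, -49, 113), (219, 13, -34, 113), (233, 13, -20, 113), (247, 45, -2, -31), (261, 45, 5, -31), (275, 45, 12, -30), (289, 44, 19, -28), (303, 13, 52, 112)]
174 [(205, 6, -49, 113), (219, 6, -35, 114), (233, 42, -9, -29), (247, 42, -2, -30), (261, 42, 5, -30), (275, 42, 12, -31), (289, 42, 19, -30), (303,
[... 314 characters left out ...]
9, -31), (303, -6, 53, 111)]
192 [(205, -13, -50, 112), (219, 32, -17, -30), (233, 32, -9, -30), (247, 32, -2, -29), (261, 32, 5, -30), (275, 32, 12, -30), (289, 33, 19, -31), (303, -13, 53, 112)]
198 [(205, -20, -50, 114), (219, 30, -16, -32), (233, 29, -9, -31), (247, 29, -2, -30), (261, 30, 5, -33), (275, 30, 12, -34), (289, 29, 19, -31), (303, -20, 54, 112)]
204 [(205, -26, -50, 112), (219, 26, -17, -30), (233, 28, -9, -37), (247, 29, -2, -38), (261, 29, 5, -39), (275, 29, 12, -38), (289, 29, 18, -39), (303, -26, 54, 112)]
210 [(205, -33, -51, 112), (219, 22, -17, -30), (233, 25, -9, -37), (247, 25, -2, -38), (261, 25, 5, -38), (275, 25, 12, -37), (289, 25, 19, -37), (303, -33, 54, 112)]
```

View pics/w8.png

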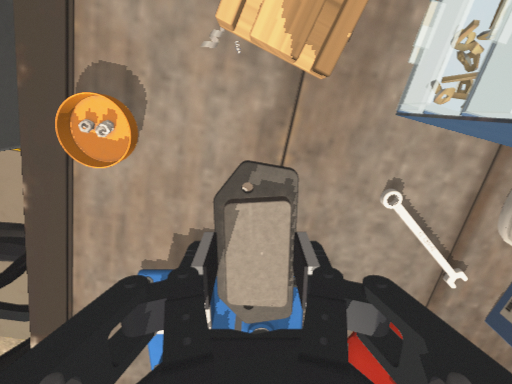

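The pad is held flat and level, its end at tool x≈+0.049, so it is centred within about 1 mm. Next I'll look at the fixture from above, with the tool beyond it.

```bash
python3 - <<'E'
from h import *
go((.50,-.29,.27))
E
python3 -m inch '0 0 -0.05 0;0 0 -0.05 0;0 0 -0.05 0;-0.04 -0.01 0 0;-0.04 -0.01 0 0;-0.04 -0.01 0 0;-0.04 -0.01 0 0;-0.04 -0.01 0 0;-0.03 -0.01 0 0;-0.02 -0.01 0 0'| grep -E 'pos|force|width'
python3 -m inch '0 0 0 0;0 0 0 0'| grep -E 'pos|force|width'
python3 - <<'E'
from h import *
p,d,K,T=snap("wrist","w9.png"); print(status.sense()["joints"])
E
```

```text
shift (before spin) [-0.2448 -0.0716 -0.1567] spin 0 ; after spin shift [-0.2448 -0.0716]
eef_pos: [0.5025, -0.2966, 0.2625]
wrist_force: [0.3, 0.8, -2.4]
gripper_width: 0.0415
gripper_force: 52.5
eef_pos: [0.5031, -0.2946, 0.2635]
wrist_force: [0.2, 0.3, -2.5]
gripper_width: 0.0416
gripper_force: 52.5
[-6.56710530e-01 -7.05006157e-02  1.64551040e+00  4.82720962e-04
  1.57036022e+00 -8.54802039e-01]
```

View pics/w9.png

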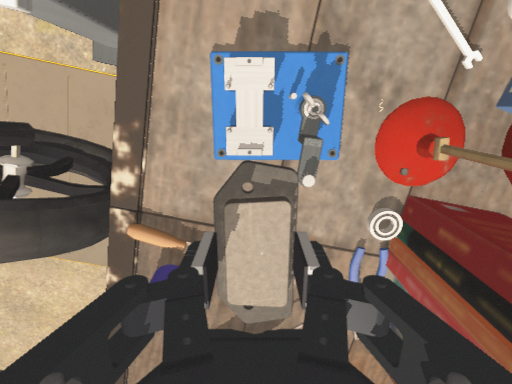

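The wrist view shows the nest (white) at u 223–275, v 57–155, centred near (249,107). The wing nut is at (314,107), the spindle head at (308,181) with the arm aside, and the base at u 211–349.

```bash
python3 - <<'E'
from h import *
p,d,K,T=load("w9"); C=cloud(d,K,T); P,M=tool()
roi=np.zeros(d.shape,bool); roi[40:170,200:360]=1
h=cv2.cvtColor(p,cv2.COLOR_BGR2HSV)
b=(cv2.inRange(h,(100,130,50),(125,255,255))>0)&roi
v,u=np.nonzero(b); w=ray(np.c_[u,v],K,T,.01); print("base ray",cv2.minAreaRect((w[:,:2]*1000).astype(np.float32)))
v,u=np.nonzero(b&(d>0)); print("base cloud z",np.median(C[v,u,2]))
a=np.radians(11.4); ex=np.array([np.cos(a),np.sin(a)]); ey=np.array([-ex[1],ex[0]])
n=roi&(d>0)&(C[...,2]>.038)&(C[...,2]<.06); n[:,:218]=0;n[:,282:]=0
print("nest cloud",cv2.minAreaRect((C[n][:,:2]*1000).astype(np.float32)), np.median(C[n][:,2]))
wm=(cv2.inRange(h,(0,0,120),(180,70,255))>0)&roi; wm[:,:218]=0;wm[:,282:]=0
c=max(cv2.findContours(wm.astype(np.uint8),0,1)[0],key=cv2.contourArea); print("white ray",cv2.minAreaRect((ray(c[:,0],K,T,.046)[:,:2]*1000).astype(np.float32)))
hd=(d>0)&(C[...,2]>.091)&(C[...,2]<.1); hd[:165]=0;hd[200:]=0;hd[:,:290]=0;hd[:,325:]=0
print("head",hd.sum(),C[hd].mean(0),C[hd].max(0)); 
wn=(d>0)&(C[...,2]>.058)&(C[...,2]<.075); wn[:85]=0;wn[128:]=0;wn[:,:295]=0;wn[:,335:]=0
q=C[wn];print("wing",len(q),cv2.minAreaRect((q[:,:2]*1000).astype(np.float32)),q.max(0))
cv2.imwrite("pics/w9c.png",cv2.resize(p[45:195,200:360],None,fx=4,fy=4,interpolation=cv2.INTER_CUBIC))
E
```

```text
base ray ((520.8632202148438, -218.70339965820312), (186.76524353027344, 147.10629272460938), 11.221602439880371)
base cloud z 0.01077311085967648
nest cloud ((480.8582763671875, -226.04217529296875), (63.81894302368164, 123.2803955078125), 11.393502235412598) 0.04488432640102441
white ray ((478.1694030761719, -227.71603393554688), (74.84056091308594, 126.92582702636719), 9.369939804077148)
head 146 [ 0.56887775 -0.29352933  0.09709574] [ 0.57725744 -0.28647731  0.09920895]
wing 155 ((564.1172485351562, -209.31942749023438), (5.373374938964844, 49.224037170410156), 51.857276916503906) [ 0.58390698 -0.19330688  0.07020841]
```

View pics/w9c.png

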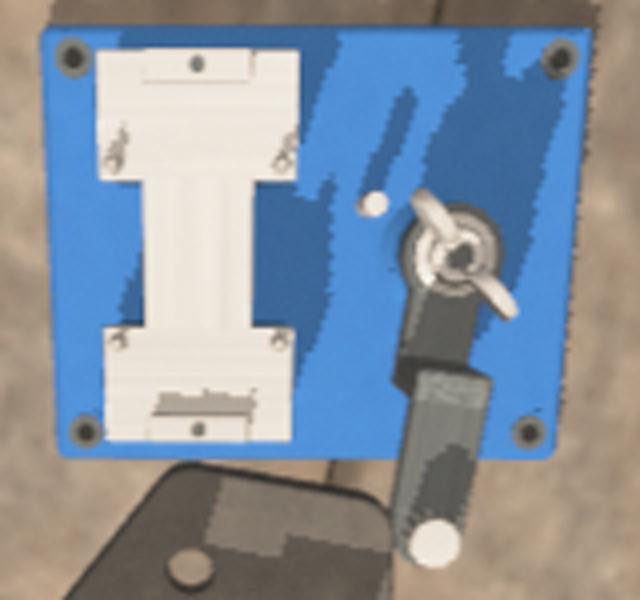

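```bash
python3 - <<'E'
from h import *
p,d,K,T=load("w9"); C=cloud(d,K,T); P,M=tool(); t=(C-P)@M
m=(d>0)&(t[...,2]<-.034)&(t[...,2]>-.042)&(abs(t[...,1])<.0195)&(abs(t[...,0])<.05)
n,l,s,c=cv2.connectedComponentsWithStats(m.astype(np.uint8)); i=1+s[1:,4].argmax(); q=t[l==i]
print("block tool",cv2.minAreaRect((q[:,:2]*1000).astype(np.float32)),np.median(q[:,2]))
m=(d>0)&(t[...,2]<-.027)&(t[...,2]>-.034)&(abs(t[...,1])<.025)&(t[...,0]>.028)&(t[...,0]<.06); q=t[m]; print("plate x max",np.percentile(q[:,0],[98,99.5]),"z",np.median(q[:,2]), "y at x<35",np.percentile(q[q[:,0]<.034][:,1],[1,99]))
print("tool yaw",np.degrees(np.arctan2(M[1,1],M[0,1])))
a=np.radians(11.3)
# pad centre offset -0.001 in tool x
go((.4813,-.2263,.10),a)
E
```

```text
block tool ((-0.6591835021972656, 1.0127153396606445), (63.341548919677734, 33.885536193847656), 0.08985748142004013) -0.034760459140142065
plate x max [0.04703944 0.04772673] z -0.027865986910118535 y at x<35 [-0.0202315   0.02138014]
tool yaw 11.349934978454263
shift (before spin) [ 0.0704 -0.008   0.1644] spin 0.001 ; after spin shift [ 0.0704 -0.008 ]
```

```bash
python3 -m inch '0.02 -0.0025 0 0;0.03 -0.004 0 0;0.0214 -0.002 0 0;0 0 0.04 0;0 0 0.05 0;0 0 0.05 0;0 0 0.024 0;0 0 0 0;0 0 0 0;0 0 0 0'| grep -E 'pos|force|width'
python3 - <<'E'
from h import *
go((.4813,-.2263,.10),np.radians(11.3))
s=[tool()[0]]
p,d,K,T=snap("wrist","w10.png"); C=cloud(d,K,T); P,M=tool(); t=(C-P)@M; print(P)
# nest: head end region visible ahead of pad; seat edges at tool x>0.05
m=(d>0)&(C[...,2]>.040)&(C[...,2]<.052)&(t[...,0]>.03)&(abs(t[...,1])<.06); q=t[m]
print(len(q),"y",np.percentile(q[:,1],[1,99]),"x",np.percentile(q[:,0],[1,99.5]))
m=(d>0)&(t[...,2]<-.026)&(t[...,2]>-.034)&(abs(t[...,1])<.025)&(t[...,0]>.028)&(t[...,0]<.06); q=t[m]; print("plate xmax",np.percentile(q[:,0],[98,99.5]),"z",np.median(q[:,2]))
cv2.imwrite("pics/w10c.png",cv2.resize(p[100:290,160:360],None,fx=3,fy=3))
E
```

```text
eef_pos: [0.4833, -0.2274, 0.1052]
wrist_force: [0.3, -0.3, -1.5]
gripper_width: 0.0418
gripper_force: 52.5
shift (before spin) [ 0.0015 -0.0018  0.0052] spin 0.002 ; after spin shift [ 0.0015 -0.0018]
[ 0.48336149 -0.2275579   0.10543225]
3385 y [-0.03318279  0.02926376] x [0.03075018 0.06423766]
plate xmax [0.04775924 0.04871396] z -0.02816806971021632
```

View pics/w10c.png

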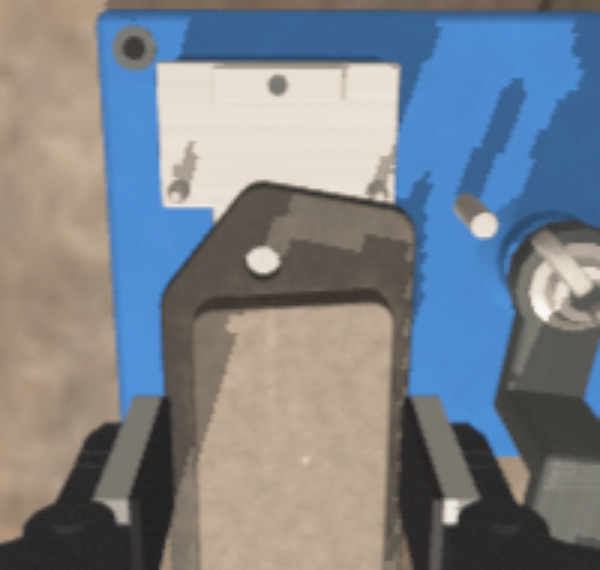

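The crop shows the pad slightly right of and short of the nest: nest centre at tool (+0.002, −0.002), pad centre at (−0.001, 0). I'll correct that and descend.

```bash
python3 -m inch '0.0027 -0.0022 0 0.002;0 0 0.03 0;0 0 0.03 0;0 0 0.008 0;0 0 0 0;0 0 0 0;0 0 0 0'| grep -E 'pos|force|width'
python3 - <<'E'
from h import *
p,d,K,T=snap("wrist","w11.png"); C=cloud(d,K,T); P,M=tool(); t=(C-P)@M; print(P)
m=(d>0)&(C[...,2]>.040)&(C[...,2]<.0505)&(t[...,0]>.045)&(abs(t[...,1])<.06); q=t[m]
print(len(q),"y",np.percentile(q[:,1],[1,99]),"x",np.percentile(q[:,0],[1,99.5]))
m=(d>0)&(t[...,2]<-.026)&(t[...,2]>-.034)&(abs(t[...,1])<.025)&(t[...,0]>.028)&(t[...,0]<.06); q=t[m]; print("plate xmax",np.percentile(q[:,0],[98,99.5]),"z",np.median(q[:,2]))
go((.4813,-.2263,.0185),np.radians(11.3))
E
```

```text
eef_pos: [0.4803, -0.2255, 0.0367]
wrist_force: [0.3, -0.2, -2.0]
gripper_width: 0.0417
gripper_force: 52.5
[ 0.48015036 -0.22536823  0.03644817]
2589 y [-0.03026128  0.03229225] x [0.04512757 0.06117733]
plate xmax [0.04751866 0.04837537] z -0.028523247367408144
shift (before spin) [-0.0011  0.0009  0.018 ] spin -0.001 ; after spin shift [-0.0011  0.0009]
```

```bash
python3 -m inch '0 0.0007 0.004 0;0 0 0.004 0;0 0 0 0;0 0 0 0'| grep -E 'pos|wrist'
python3 -m inch '0 0 0.004 0;0 0 0 0;0 0 0 0'| grep -E 'pos|wrist'
```

```text
eef_pos: [0.4792, -0.2242, 0.026]
wrist_force: [-0.4, -0.1, -3.1]
eef_pos: [0.4794, -0.2243, 0.0222]
wrist_force: [-0.5, 0.4, -2.1]
```

```bash
python3 -m inch '0 0 0.002 0;0 0 0 0;0 0 0 0'| grep -E 'pos|wrist'
python3 -m inch '0 0 0.002 0;0 0 0 0;0 0 0 0'| grep -E 'pos|wrist'
```

```text
eef_pos: [0.4798, -0.2246, 0.021]
wrist_force: [-0.8, 0.2, 1.6]
eef_pos: [0.4799, -0.2246, 0.0209]
wrist_force: [-6.5, 4.4, 14.9]
```

Contact came at z=0.021, which is exactly seat height (0.044 − 0.023), so the pad is seated. Releasing.

```bash
python3 -m inch '0 0 -0.002 0;0 0 0 0;0 0 0 0;0 0 0 0' 0.056 | grep -E 'pos|force|width'
python3 -m inch '0 0 -0.02 0;0 0 -0.03 0;0 0 -0.05 0;0 0 -0.05 0;0 0 -0.05 0;-0.03 0 0 0;-0.03 0 0 0;-0.02 0 0 0;0 0 0 0;0 0 0 0'| grep -E 'pos|force|width'
python3 - <<'E'
from h import *
p,d,K,T=snap("wrist","w12.png"); C=cloud(d,K,T)
n=(d>0)&(abs(C[...,0]-.481)<.06)&(abs(C[...,1]+.226)<.07)
b=n&(C[...,2]>.053)&(C[...,2]<.062); k=cv2.connectedComponentsWithStats(b.astype(np.uint8)); b=k[1]==1+k[2][1:,4].argmax()
q=C[b]; print("block",cv2.minAreaRect((q[:,:2]*1000).astype(np.float32)),np.median(q[:,2]))
A=np.c_[q[:,:2],np.ones(len(q))]; print("tilt",np.linalg.lstsq(A,q[:,2],rcond=None)[0][:2])
m=n&(C[...,2]>.041)&(C[...,2]<.052); print("nest",cv2.minAreaRect((C[m][:,:2]*1000).astype(np.float32)))
hd=(d>0)&(C[...,2]>.091)&(C[...,2]<.1)&(abs(C[...,0]-.569)<.02)&(abs(C[...,1]+.2935)<.02)
print("head",hd.sum(),cv2.minAreaRect((C[hd][:,:2]*1000).astype(np.float32)),tool()[0])
E
```

```text
eef_pos: [0.4794, -0.2243, 0.0201]
wrist_force: [-0.6, 0.4, -0.6]
gripper_width: 0.0557
gripper_force: 0.0
eef_pos: [0.4948, -0.3026, 0.2198]
wrist_force: [0.2, 0.9, -0.1]
gripper_width: 0.0559
gripper_force: 0.0
block ((481.4434509277344, -225.22406005859375), (33.99834060668945, 62.17821502685547), 10.71366024017334) 0.05630651705795501
tilt [-0.00482786 -0.00028872]
nest ((481.07037353515625, -226.1037139892578), (64.05457305908203, 123.0301284790039), 11.261530876159668)
head 187 ((569.033447265625, -293.8392639160156), (15.980077743530273, 15.08713436126709), 12.695566177368164) [ 0.49487358 -0.30220365  0.21987368]
```

View pics/w12.png

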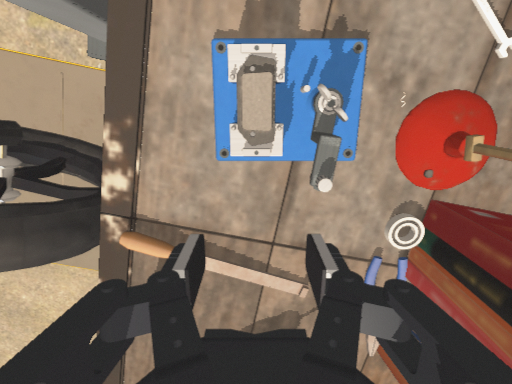

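The pad lies in the nest at (257,100), within 1 mm and level. The spindle head is at (325,185). I'll cage the head with the fingers and sweep it round the stud.

```bash
python3 -m inch '0 0 0 0.145;0 0 0 0;0 0 0 0' 0.028 20| grep -E 'pos|force|width'
python3 - <<'E'
from h import *
go((.569,-.2938,.0605)); print(status.sense()["joints"].round(2))
E
```

```text
eef_pos: [0.4951, -0.302, 0.2204]
wrist_force: [-0.2, -0.0, -0.1]
gripper_width: 0.0281
gripper_force: 0.0
shift (before spin) [0.0042 0.0743 0.1599] spin 0 ; after spin shift [0.0042 0.0743]
[-0.68 -0.06  1.71  0.    1.49 -0.73]
```

```bash
python3 -m inch '0.002 0.037 0 0;0.0022 0.037 0 0;0 0 0.04 0;0 0 0.04 0;0 0 0.03 0;0 0 0 0;0 0 0 0;0 0 0 0'| grep -E 'pos|force|width'
python3 - <<'E'
from h import *
p,d,K,T=snap("wrist","w13.png"); go((.569,-.2938,.0605))
C=cloud(d,K,T);P,M=tool();t=(C-P)@M
hd=(d>0)&(C[...,2]>.090)&(C[...,2]<.1)&(abs(t[...,0])<.03)&(abs(t[...,1])<.03); print(hd.sum(),t[hd].mean(0))
E
```

```text
eef_pos: [0.5702, -0.2958, 0.1135]
wrist_force: [1.0, -0.2, 0.6]
gripper_width: 0.0276
gripper_force: 0.0
shift (before spin) [ 0.0023 -0.0015  0.0532] spin 0 ; after spin shift [ 0.0023 -0.0015]
438 [ 0.00321202 -0.0004959   0.01682511]
```

```bash
python3 -m inch '0.0023 -0.001 0.02 0;0 0 0.015 0;0 0 0.008 0;0 0 0.005 0;0 0 0.003 0;0 0 0 0;0 0 0 0'| grep -E 'pos|force|width'
```

```text
eef_pos: [0.568, -0.2929, 0.06]
wrist_force: [0.0, 0.2, -1.0]
gripper_width: 0.0282
gripper_force: 0.0
```

Clear of contact. Sweeping now.

```bash
python3 -m inch '0.0004 -0.0085 0 0.1;0.0004 -0.0085 0 0.1;0.0004 -0.0085 0 0.1;0.0004 -0.0085 0 0.1;0 0 0 0'| grep -E 'pos|force|width'
python3 - <<'E'
from h import *
P,M=tool(); S=np.array([.5645,-.2096]); v=P[:2]-S; print("r",np.hypot(*v),"swing",np.degrees(np.arctan2(v[1],v[0]))%360-191.3,"tooly",np.degrees(np.arctan2(M[1,1],M[0,1])))
E
```

```text
eef_pos: [0.5342, -0.2879, 0.0602]
wrist_force: [-0.2, -0.3, 0.5]
gripper_width: 0.0279
gripper_force: 0.0
r 0.08392472260376392 swing 57.52547677996665 tooly -19.997572324371095
```

```bash
python3 -m inch '0.0004 -0.0085 0 0.1;0.0004 -0.0085 0 0.1;0.0004 -0.0085 0 0.1;0.0004 -0.0085 0 0.1;0.0004 -0.0085 0 0.1;0.0004 -0.0085 0 0.1;0.0004 -0.0085 0 0.1;0.0004 -0.0085 0 0.1;0.0004 -0.0085 0 0.1;0 0 0 0'| grep -E 'pos|force|width'
python3 -m inch '0.0004 -0.0085 0 0.1;0 -0.003 0 0.035;0 0 0 0;0 0 0 0'| grep -E 'pos|force|width'
python3 - <<'E'
from h import *
P,M=tool(); S=np.array([.5645,-.2096]); v=P[:2]-S; print("r",np.hypot(*v),"swing",np.degrees(np.arctan2(v[1],v[0]))%360-191.3,"tooly",np.degrees(np.arctan2(M[1,1],M[0,1])))
E
```

```text
eef_pos: [0.4828, -0.2347, 0.0601]
wrist_force: [-0.6, -0.4, -0.2]
gripper_width: 0.0282
gripper_force: 0.0
eef_pos: [0.4798, -0.2242, 0.0598]
wrist_force: [0.5, -0.8, 0.3]
gripper_width: 0.0279
gripper_force: 0.3
r 0.08592808748341803 swing -1.5486180668449094 tooly -79.14442114097531
```

```bash
python3 -m inch '0 -0.002 0 0;0 0 0 0;0 0 0 0'| grep -E 'pos|force|width'
python3 -m inch '0 -0.002 0 0;0 0 0 0;0 0 0 0'| grep -E 'pos|force|width'
```

```text
eef_pos: [0.4792, -0.222, 0.0596]
wrist_force: [0.2, -1.9, 0.8]
gripper_width: 0.0285
gripper_force: 0.7
eef_pos: [0.4786, -0.2197, 0.0594]
wrist_force: [-0.6, -0.8, 0.9]
gripper_width: 0.0281
gripper_force: 0.6
```

```bash
python3 -m inch '0 -0.0015 0 0;0 0 0 0;0 0 0 0'| grep -E 'pos|force|width'
```

```text
eef_pos: [0.4785, -0.2186, 0.0595]
wrist_force: [-0.4, -3.2, 0.8]
gripper_width: 0.0284
gripper_force: 1.5
```

```bash
python3 -m inch '0 -0.0015 0 0;0 0 0 0;0 0 0 0'| grep -E 'pos|force|width'
python3 -m inch '0 0.004 0 0;0 0 -0.02 0;0 0 -0.04 0;0 0 -0.05 0;0 0 -0.05 0;0 0 0 0;0 0 0 0'| grep -E 'pos|force|width'
python3 - <<'E'
from h import *
p,d,K,T=snap("top","top3.png"); P,M=tool(); print(P,"tooly",np.degrees(np.arctan2(M[1,1],M[0,1])),status.sense()["joints"].round(2))
go((.55,-.215,.22))
E
```

```text
eef_pos: [0.4783, -0.2175, 0.0597]
wrist_force: [-0.7, -5.1, 1.0]
gripper_width: 0.0278
gripper_force: 2.6
eef_pos: [0.4795, -0.2204, 0.2207]
wrist_force: [-0.4, 0.1, 0.7]
gripper_width: 0.0278
gripper_force: 0.0
[ 0.47854445 -0.21995077  0.21849875] tooly -79.27839230256947 [-0.57 -0.19  1.83  0.    1.5   0.81]
shift (before spin) [ 0.0711  0.0084 -0.0016] spin 0 ; after spin shift [0.0711 0.0084]
```

```bash
python3 - <<'E'
from h import *
p,d,K,T=snap("wrist","w14.png"); C=cloud(d,K,T); P,M=tool(); t=(C-P)@M
S=np.array([.5645,-.2096]); r=np.hypot(C[...,0]-S[0],C[...,1]-S[1])
w=(d>0)&(r<.031)&(C[...,2]>.059)&(C[...,2]<.076); k=cv2.connectedComponentsWithStats(w.astype(np.uint8)); 
for i in range(1,k[0]):
    if k[2][i,4]>15: q=C[k[1]==i]; print("wing comp",k[2][i,4],cv2.minAreaRect((q[:,:2]*1000).astype(np.float32)),np.median(q[:,2]))
q=C[w]; print("wing all",cv2.minAreaRect((q[:,:2]*1000).astype(np.float32)),q[:,2].max())
hd=(d>0)&(C[...,2]>.090)&(C[...,2]<.1)&(abs(C[...,0]-.481)<.03)&(abs(C[...,1]+.226)<.03); h=C[hd].mean(0); print("head",hd.sum(),h, "swing deg",np.degrees(np.arctan2(h[1]-S[1],h[0]-S[0]))%360-191.3)
E
```

```text
wing comp 92 ((572.8623046875, -195.87535095214844), (19.399160385131836, 5.035764694213867), 59.4273681640625) 0.06677961156777551
wing comp 86 ((557.0634765625, -222.7444610595703), (18.822784423828125, 4.977707862854004), 60.31296920776367) 0.06707590663750555
wing all ((565.0113525390625, -209.16513061523438), (50.27029037475586, 5.035764694213867), 59.4273681640625) 0.0699386816859804
head 189 [ 0.48259354 -0.2254855   0.09695742] swing deg -0.32393654816721096
```

The arm is over the pad (swing ≈ 0). The wings lie at 60° with their centre at (0.565, −0.209) and top at z≈0.068. A quick check of heights along and across the wings before taking them.

```bash
python3 - <<'E'
from h import *
p,d,K,T=load("w14"); C=cloud(d,K,T)
a=np.radians(60); e=np.array([np.cos(a),np.sin(a)]); f=np.array([-e[1],e[0]]); r=C[...,:2]-np.array([.565,-.2092]); L=r@e; W=r@f
ok=d>0
for w in (-12,-8,-4,0,4,8,12): print(w,[int(1000*np.median(C[ok&(abs(L*1000-l)<2)&(abs(W*1000-w)<2)][:,2])) if (ok&(abs(L*1000-l)<2)&(abs(W*1000-w)<2)).any() else None for l in range(-28,29,4)])
go((.565,-.2092,.11),np.radians(150))
E
```

```text
-12 [11, 10, 11, 11, 41, 42, 44, 44, 44, 43, 42, 11, 10, 11, 10]
-8 [10, 11, 11, 13, 41, 45, 48, 49, 49, 44, 42, 28, 11, 11, 10]
-4 [11, 10, 13, 42, 44, 47, 50, 50, 50, 49, 45, 42, 13, 12, 10]
0 [11, 63, 66, 68, 67, 64, 56, 51, 55, 64, 67, 68, 67, 64, 11]
4 [11, 10, 42, 42, 45, 48, 50, 51, 51, 49, 45, 42, 12, 10, 10]
8 [10, 11, 42, 42, 43, 45, 47, 49, 48, 46, 42, 27, 11, 11, 10]
12 [11, 42, 42, 42, 42, 42, 43, 45, 44, 43, 14, 12, 11, 10, 10]
shift (before spin) [0.0877 0.0062 0.1071] spin -0.86 ; after spin shift [0.0525 0.0705]
```

```bash
python3 -m inch '0 0 0 -0.145;0 0 0 -0.145;0 0 0 -0.145;0 0 0 -0.145;0 0 0 -0.14;0 0 0 -0.14;0.025 0.035 0 0;0.0275 0.0355 0 0;0 0 0 0;0 0 0 0' 0.022 60| grep -E 'pos|force|width'
python3 - <<'E'
from h import *
go((.565,-.2092,.036),np.radians(150)); print(status.sense()["joints"].round(2))
E
```

```text
eef_pos: [0.5654, -0.2095, 0.2158]
wrist_force: [0.1, 0.2, 0.2]
gripper_width: 0.0221
gripper_force: 0.0
shift (before spin) [1.000e-04 7.000e-04 1.798e-01] spin 0.001 ; after spin shift [0.0001 0.0007]
[-0.48  0.    1.65  0.    1.49  0.04]
```

```bash
python3 -m inch '0 0 0.04 0;0 0 0.04 0;0 0 0.04 0;0 0 0.03 0;0 0 0.015 0;0 0 0.006 0;0 0 0 0;0 0 0 0'| grep -E 'pos|force|width'
python3 - <<'E'
from h import *
go((.565,-.2092,.036),np.radians(150))
E
```

```text
eef_pos: [0.5673, -0.2113, 0.0505]
wrist_force: [-0.7, -0.7, 0.3]
gripper_width: 0.0219
gripper_force: 0.0
shift (before spin) [ 0.0006 -0.0031  0.0145] spin -0.001 ; after spin shift [ 0.0006 -0.0031]
```

```bash
python3 -m inch '0 -0.002 0.005 0;0 0 0.005 0;0 0 0.003 0;0 0 0 0;0 0 0 0'| grep -E 'pos|force|width'
python3 -m inch '0 0 0 0;0 0 0 0;0 0 0 0;0 0 0 0' 0 60| grep -E 'pos|force|width'
```

```text
eef_pos: [0.5644, -0.2095, 0.0353]
wrist_force: [-0.2, 0.0, 0.0]
gripper_width: 0.022
gripper_force: 0.0
eef_pos: [0.5641, -0.2093, 0.0356]
wrist_force: [-2.7, 2.0, 3.8]
gripper_width: 0.0018
gripper_force: 59.0
```

Wings gripped: the reading of 1.8 mm carries the same ~2.5 mm bias as the earlier grips. Turning clockwise and following the thread down.

```bash
python3 -m inch '0 0 0.0002 0.1;0 0 0.0002 0.1;0 0 0.0002 0.1;0 0 0.0003 0.1;0 0 0 0'| grep -E 'pos|force|width|rot'
python3 -c "
from h import *
s=status.sense();print(s['torque'],s['joints'][5])"
```

```text
eef_pos: [0.5641, -0.2094, 0.0347]
tool_rot: [-2.978, -0.998, 0.001]
wrist_force: [-3.7, 2.6, 4.6]
gripper_width: 0.0021
gripper_force: 59.1
[ 0.35348149  0.68819449 -0.09299062] 0.44488063204397554
```

```bash
python3 -m inch '0 0 0.0002 0.1;0 0 0.0002 0.1;0 0 0.0002 0.1;0 0 0.0003 0.1;0 0 0.0002 0.1;0 0 0.0002 0.1;0 0 0.0002 0.1;0 0 0.0003 0.1;0 0 0 0'| grep -E 'pos|force|width'
python3 -m inch '0 0 0.0002 0.1;0 0 0.0002 0.1;0 0 0.0002 0.1;0 0 0.0003 0.1;0 0 0.0002 0.1;0 0 0 0'| grep -E 'pos|force|width'
python3 -c "
from h import *
s=status.sense();print(s['torque'],s['joints'][5],s['time_s'])"
```

```text
eef_pos: [0.5641, -0.2093, 0.0329]
wrist_force: [-4.3, 1.9, 5.0]
gripper_width: 0.0016
gripper_force: 59.2
eef_pos: [0.5642, -0.2091, 0.0318]
wrist_force: [-4.6, 3.1, 5.6]
gripper_width: 0.0017
gripper_force: 59.3
[ 0.55065336  0.79867876 -0.1213039 ] 1.7438238186586084 32.15
```

```bash
python3 -m inch '0 0 0.0002 0.1;0 0 0.0002 0.1;0 0 0.0002 0.1;0 0 0.0003 0.1;0 0 0.0002 0.1;0 0 0 0'| grep -E 'pos|force|width'
python3 -m inch '0 0 0.0002 0.1;0 0 0.0002 0.1;0 0 0.0002 0.1;0 0 0 0'| grep -E 'pos|force|width'
python3 -c "
from h import *
s=status.sense();print(s['torque'],s['joints'][5],s['time_s'])"
```

```text
eef_pos: [0.5644, -0.2091, 0.0307]
wrist_force: [-4.0, 3.4, 5.2]
gripper_width: 0.0023
gripper_force: 59.3
eef_pos: [0.5645, -0.2091, 0.0301]
wrist_force: [-3.7, 3.9, 4.9]
gripper_width: 0.0019
gripper_force: 59.3
[ 0.67655826  0.5951984  -0.06617498] 2.5424991220328756 33.15
```

```bash
python3 -m inch '0 0 0 0;0 0 0 0;0 0 -0.01 0;0 0 -0.03 0;0 0 -0.05 0;0 0 -0.05 0;0 0 -0.05 0;0 0 0 0;0 0 0 0' 0.02| grep -E 'pos|force|width'
python3 - <<'E'
from h import *
P,M=tool(); print("tooly",np.degrees(np.arctan2(M[1,1],M[0,1])))
for cam in ("wrist","top"):
    p,d,K,T=snap(cam,f"z_{cam}.png"); C=cloud(d,K,T); S=np.array([.5645,-.2092]); r=np.hypot(C[...,0]-S[0],C[...,1]-S[1])
    hd=(d>0)&(C[...,2]>.080)&(C[...,2]<.12)&(np.hypot(C[...,0]-.481,C[...,1]+.226)<.02)
    if hd.any(): h=C[hd]; print(cam,"head",hd.sum(),h.mean(0),np.median(h[:,2]))
    w=(d>0)&(r<.03)&(C[...,2]>.055)&(C[...,2]<.072)
    if w.sum()>20: q=C[w]; print(cam,"wing",cv2.minAreaRect((q[:,:2]*1000).astype(np.float32)),np.median(q[:,2]),q[:,2].max())
E
```

```text
eef_pos: [0.5657, -0.2104, 0.223]
wrist_force: [-0.4, 0.8, -0.9]
gripper_width: 0.02
gripper_force: 0.0
tooly -173.2244069136015
wrist head 211 [ 0.4836687  -0.22746641  0.09035298] 0.09142059407546566
wrist wing ((565.3839111328125, -210.14682006835938), (3.695822238922119, 49.41678237915039), 6.957979202270508) 0.06156951043091279 0.06422812636245913
```

View pics/z_wrist.png

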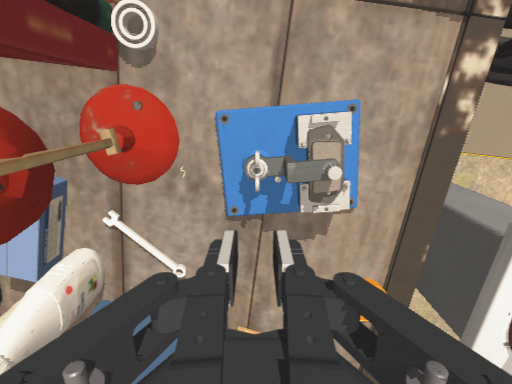

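The arm lies over the pad at (327,160), with its head at (334,173). The wings are turned by the full 2.5 rad, at (257,170), and the head has sunk 5.6 mm, so the foot is pressed in. The gripper is clear, so I'm handing in.

```bash
python3 -c "
from station import ctrl
print(ctrl.sign_off())"
```

```text
the job is handed in; nothing more can be done
None
```

The job is handed in at about 34 s of the 72 s: the pad lies friction block up in the nest within about 1 mm, the clamp arm is over it against its stop (about 0.03 rad by camera), and I turned the wing nut 2.5 rad clockwise, which sank the arm about 5.6 mm; foot pressure is inferred from that sink, and no verdict was returned.

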